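Set the bleed cap on the analyser's inlet module

ROBOT

A 6-joint arm with a two-finger parallel gripper is mounted at the origin on the work surface. World frame = base frame: x ahead of the robot, y to its left, z up, the work surface at z = 0. Lengths are in mm, angles in rad, forces in N, time in s.
With the tool pointing down it reaches from about 325 to 850 mm from the base axis. Payload 15.5 kg.
Tool frame: the origin (TCP) lies midway between the tips of the shut fingers; the grasp point (between the pads) lies 19 mm behind it; z points along the fingers, y is the line along which they close (so a half turn about z gives the same grasp; the last joint's range is limited). The gripper opens to 91 mm and grips with 3 to 60 N. Pads are 32 mm wide; open, the fingers measure 118 mm over their backs; the gripper's body (76 mm by 178 mm) begins 60 mm behind the grasp point.
Start: joints at [1.127, 0.494, 1.345, -0, 1.302, -0.096], TCP at [213.014, 587.581, 213.915] pointing down, gripper open.
Joint ranges: [-2.91, 2.91], [-0.82, 2.16], [0.22, 2.67], [-1.22, 4.37], [0.12, 2.79], [-3.08, 3.08]. Speed limits (rad/s): [1.89, 1.89, 2.57, 3.01, 3.01, 3.01].

INTERFACE

Orientations are given as a unit quaternion [w, x, y, z].
In Python, from workcell import ctrl gives the robot as it stands. The module is installed in compiled form; this text tells all that it offers.
- The arm moves only by the tool play_rows, never from a script. Its argument "series" is a list of rows, each an object of numbers: "wx", "wy", "wz": the turn, a rotation vector about the tool's x, y, z in units of 10 degrees (1.0 is 10 degrees); "tx", "ty", "tz": the shift along the tool's x, y, z in units of 40 mm (1.0 is 40 mm); "claw": the closure, from -1 (fully open) to 1 (shut). A call has exactly 10 rows; each row shifts and turns the commanded pose from where the row before left it, along the tool's axes as they then stand; what a row does not reach is not made up. A row lasts 1/8 s, in which the tool goes at most 62.5 mm and 10.7 degrees, less where a joint would pass 70% of its speed; a pose out of reach is approached as far as the arm can. A call is refused whole if a number of a shift passes 1 or a number of a turn 1, either way. A call with a gripper value outside its range is refused whole. The fingers move at their own pace and stop on an object; the grip force is fixed at half the most. Time passes only in rows, so rows that do not move let the fingers close, or fill a call up. It gives the time, the measured TCP pose, the force, the opening and the grip force at its end, in the units of the state.
- ctrl.observe(): the state, without advancing time (a new reading comes with each control period).
- ctrl.grab_frame(name): name is "scene" or "top" or "wrist"; returns the picture (420x560x3 uint8, red, green, blue); there is no depth.
- ctrl.calibration(name): a dict with "fov_y" (degrees; the focal length in pixels is half the picture's height over the tangent of half this angle, whatever the lens; pixels are square), "cx", "cy" (the principal point, pixels), "T" (4x4, takes a point from camera to world coordinates); the wrist camera has in their place "tool_from_camera" (4x4, takes a point from camera to tool coordinates, whose origin is the TCP and whose axes are the flange's). Camera axes: x right, y up, looking along -z (the intrinsics and any distortion apply to the point x, -y, -z); pixel columns grow to the right and rows downward; lengths in mm; the calibration is good to about 2 mm. A picture is of the moment at which its call begins: read the wrist's pose just before it. calibration takes no time and is no camera call.
- ctrl.finish_job(): hands the job in; it is judged then, once.
Trained networks look in the newest picture that a camera, given by its name, has taken for a name from the list of things; names that differ only in an ending like _2 or _b are one class to them, and where a whole thing is asked for, a point or a joint stands for the part that bears it (a point fixed in the world has none). Each returns a list of dicts, best first, with "score" (0 to 1); they miss things now and then, are a little off and sometimes report something else, mostly with a low value. They report only what shows in the picture. A call takes as long as a camera call. They do not tell look-alikes from the thing itself.
- ctrl.boxes_of(thing, camera): "at" ([x, y, z] in mm, in world coordinates, good to about 4 mm: the middle of the surface that is visible of it).
- ctrl.masks_of(thing, camera): "region" (420x560 bool, what is visible of it).
- ctrl.place_of(thing, camera): "at" ([x, y, z] in mm, in world coordinates, good to about 4 mm: a listed point, or the origin of a listed thing).
The state is a dict: "time_s": time; "q": joint angles; "joint_vel": joint speeds; "effort": joint torques, N m; "position": TCP position; "orientation": TCP orientation; "ft_force": force on the tool from outside, world axes, zero at the start; "torque": the same for the moment, N m; "width": opening from 0.0 (shut) to 1.0 (fully open); "gripper_force": force on a finger pad.
Only numpy, scipy, OpenCV 4.12 (cv2) and the standard library are available. Lean on these libraries where they do the work, as an engineer would, in place of code of your own. Each camera call takes 0.05 s, during which the arm holds its last target. There are 200 camera calls.

TASK

Use the orange-handled pry blade, not the fingers, to lever up the clear hood of the white inlet module by its green lip and swing it back to upright or beyond, then lay the blade back on the blue mat. Screw the blue bleed cap clockwise until it bottoms out, back it off a quarter turn, and finish with the gripper still holding the cap there, with the hood still open. Leave the other things on the bench where they stand.

Things in the scene. Friction and masses are not known exactly. Their poses are not given: they have to be found in the camera images.
- module: White inlet module fixed to the bench; origin on the bench directly below the cap's axis, x points from the front (the lip side) to the hinge at the rear, z up. Plinth 170 (x -70 to +100) x 150 x 36 mm high; in front of it a grey ledge, x -100 to -70, 150 wide, top 24 mm above the bench.
- hood (a joint): Opening angle of the clear plastic hood, rad: 0 shut over the cap, 1.57 upright, stop at 1.95. Stiff hinge, along the module's y at the rear: it stays where it is left (past upright it is out of the way); 1.6 N upward at the lip moves it. Hood 172 x 144 mm, 68 high, 3 mm walls, open underneath and at the rear; at its front a green lip 60 wide, 4 thick, stands out 18 mm, 170 to 192 mm from the hinge axis.
- hinge_line (a point): Middle of the hood's hinge axis: module x +100, y 0, 38 mm above the bench.
- hood_lip (a point): Point on the underside of the green lip, in the middle of its width, 12 mm in from its front edge, 180 mm from the hinge axis; turns with the hood. Shut, the lip's underside is 36 mm above the bench, 12 mm above the grey ledge: the gap for the blade; the plinth's front face lies behind it, 22 mm in from the lip's front edge.
- bleed_cap (a joint): Angle of the bleed cap, rad, counted from fully screwed down: 0 = bottomed out (hard stop), grows as the cap is unscrewed (counter-clockwise from above), 1.57 = a quarter turn open. Starts between 1.9 and 2.8; right-handed thread, rises 0.95 mm per rad, turning friction 0.05 N m, stays where it is left.
- cap_top (a point): Centre of the top of the bleed cap: blue, ribbed, upright, diameter 40, 34 mm high (top 74 mm above the bench when bottomed out; underside 4 mm above the plinth). Captive: it can only be turned. Its z is the axis; a white pointer line lies along its -x and at 0 rad points to the front of the module, at the red mark on the plinth.
- blade: Loose pry blade lying on the mat, about 70 g: orange square handle 110 x 18 x 18 mm and a steel blade 60 long, 16 wide, 2.5 thick on the handle's centre line. Origin on the handle's underside at a good grip point; x points to the blade tip, z up; the handle runs from x -70 to +40, the blade from +40 to +100, at 9 mm above the underside.
- blade_tip (a point): Tip of the pry blade, middle of its thickness.
- mat: Blue mat fixed on the bench, 260 (x) x 210 (y) x 3 mm; origin at the centre of its underside.
- green_cap0: Bystander: green screw cap, diameter 32, 16 high, lying on the mat (mm); origin at the centre of its underside.
- green_cap1: Bystander: green screw cap, diameter 32, 16 high, lying on the mat (mm); origin at the centre of its underside.
- amber_bottle: Bystander: amber glass bottle, diameter 60, 125 high (mm); origin at the centre of its underside.
- white_bottle: Bystander: white plastic bottle with red cap, diameter 56, 115 high (mm); origin at the centre of its underside.
- beaker: Bystander: glass beaker, diameter 68, 85 high (mm); origin at the centre of its underside.
- weight: Bystander: brass weight, diameter 38, 45 high (mm); origin at the centre of its underside.
There are look-alikes about, which are no part of the job. Of the things that look like the blade, take the one that is nearest to the robot's base at the start.

How it is judged:
By the outcome, as a careful person would: the job done as asked, in the order asked, and still so for the second after the job is handed in, while the arm keeps its last pose, push and grip.
It also fails if it takes over 72 s, if anything falls off the work surface, if the arm or the gripper's body presses on something with over 40 N, if the wrist force passes 120 N, or if a joint passes its speed limit or range.

## Working session

There is one attempt and no reset: what is moved stays moved. The work goes in short steps, Python scripts to look and compute and a tool call to move; the robot and the scene stay as the last step left them, time stands still between calls to the robot, and variables do not carry over. Pictures are saved under pics/ and viewed, at most 10 in all, crops included, and the job is handed in when it is done.

Besides the shell and the picture viewer there is one more tool, called after "Request:" as name([rows], argument=value, ...), one row to a line, values as JSON. play_rows: Moves the arm, as the interface text tells. Its arguments: {"type":"object","properties":{"series":{"type":"array"}},"required":["series"]}

```bash
mkdir -p pics; python3 - <<'E'
from workcell import ctrl
import cv2,numpy as np
s=ctrl.observe();print(s['time_s'],s['position'],s['orientation'],s['width'])
ims=[]
for c in("top","scene"):
    im=ctrl.grab_frame(c);cv2.imwrite(f'pics/{c}0.png',im[...,::-1])
    k=ctrl.calibration(c);print(c,{a:(np.round(b,3).tolist()) for a,b in k.items()})
    for t in("module","hinge_line","hood_lip","cap_top","blade","blade_tip","mat","green_cap0","amber_bottle","white_bottle","beaker","weight"):
        try: print(t,[(np.round(d['at']).tolist(),round(d['score'],2)) for d in ctrl.place_of(t,c)[:4]])
        except Exception as e: print(t,e)
print(ctrl.calibration("wrist"))
E
```

```text
0.0 [212.86184447 587.2452313  213.33312497] [-1.44431598e-04  1.73012316e-01  9.84919476e-01 -5.85638657e-04] 1.0008979359195007
top {'fov_y': 44.012, 'cx': 271.02, 'cy': 205.137, 'T': [[-0.022, 0.986, -0.163, 292.175], [-1.0, -0.02, 0.016, -60.038], [0.013, 0.163, 0.987, 1482.134], [0.0, 0.0, 0.0, 1.0]]}
module [([595.0, 106.0, 5.0], 0.94)]
hinge_line []
hood_lip [([519.0, 81.0, 35.0], 0.7)]
cap_top []
blade [([434.0, -268.0, 1.0], 0.83), ([326.0, -548.0, -0.0], 0.79), ([532.0, -475.0, 1.0], 0.72)]
blade_tip [([256.0, -478.0, 7.0], 0.65), ([535.0, -266.0, 12.0], 0.58), ([625.0, -471.0, 8.0], 0.55)]
mat [([442.0, -246.0, -1.0], 0.76), ([594.0, 104.0, 2.0], 0.38)]
green_cap0 [([338.0, -325.0, 4.0], 0.69), ([341.0, -154.0, 8.0], 0.58)]
amber_bottle [([692.0, -100.0, -3.0], 0.55)]
white_bottle [([692.0, -221.0, 2.0], 0.74)]
beaker [([583.0, 393.0, -0.0], 0.61)]
weight [([581.0, 394.0, -2.0], 0.49)]
scene {'fov_y': 46.014, 'cx': 280.089, 'cy': 213.79, 'T': [[0.359, -0.581, 0.731, 1451.253], [0.933, 0.226, -0.279, -424.256], [-0.003, 0.782, 0.623, 865.234], [0.0, 0.0, 0.0, 1.0]]}
module 
[... 367 characters left out ...]
cap0 [([693.0, 143.0, 40.0], 0.53), ([340.0, -322.0, 2.0], 0.51), ([341.0, -150.0, 4.0], 0.43)]
amber_bottle [([692.0, -100.0, 4.0], 0.88)]
white_bottle [([690.0, -224.0, 1.0], 0.91)]
beaker [([439.0, 355.0, -1.0], 0.8)]
weight [([578.0, 386.0, 0.0], 0.54)]
{'fov_y': 58.11939367160987, 'cx': 282.49061163932123, 'cy': 211.63320169866887, 'tool_from_camera': array([[-9.93674737e-04,  9.56227074e-01,  2.92623985e-01,
         8.29053432e+01],
       [ 9.99999434e-01,  8.39234674e-04,  6.53313702e-04,
         6.81221706e-01],
       [ 3.79136056e-04,  2.92624468e-01, -9.56227367e-01,
        -1.69905845e+02],
       [ 0.00000000e+00,  0.00000000e+00,  0.00000000e+00,
         1.00000000e+00]])}
```

View pics/top0.png

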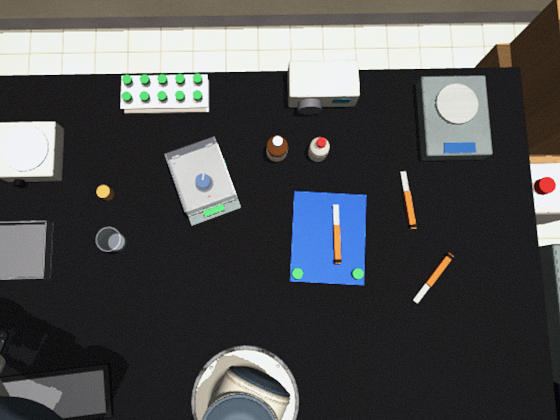

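View pics/scene0.png

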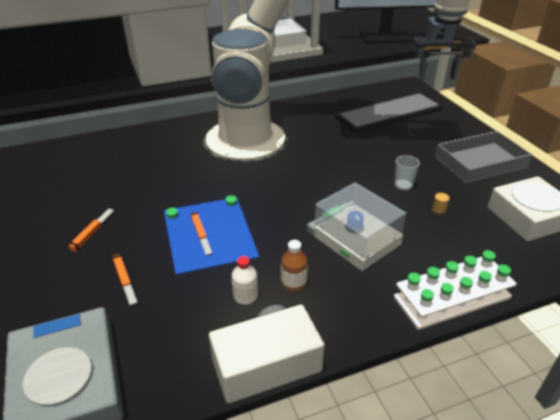

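```bash
cat > h.py <<'E'
from workcell import ctrl
import numpy as np, cv2
from scipy.spatial.transform import Rotation as R
def pose():
    s=ctrl.observe();q=s['orientation'];return s,np.array(s['position']),R.from_quat([q[1],q[2],q[3],q[0]])
def todo(target,az):
    """world target mm, desired azimuth (deg) of tool x, tool down -> units"""
    s,p,r=pose();d=r.inv().apply(np.array(target)-p)
    x=np.array([np.cos(np.radians(az)),np.sin(np.radians(az)),0]);z=np.array([0,0,-1.])
    G=R.from_matrix(np.c_[x,np.cross(z,x),z])
    print('t',round(s['time_s'],2),'p',p.round(1),'az',np.degrees(np.arctan2(*r.as_matrix()[1::-1,0])).round(1),'shift u',(d/40).round(2),'turn u',np.degrees((r.inv()*G).as_rotvec()/10).round(2))
def wcam():
    s,p,r=pose();im=ctrl.grab_frame('wrist');k=ctrl.calibration('wrist')
    T=np.eye(4);T[:3,:3]=r.as_matrix();T[:3,3]=p
    return im,k,T@k['tool_from_camera']
def ray(k,T,u,v,zp):
    """pixel -> world point on plane z=zp"""
    f=210/np.tan(np.radians(k['fov_y']/2))
    d=T[:3,:3]@np.array([(u-k['cx'])/f,-(v-k['cy'])/f,-1]);o=T[:3,3]
    return o+d*(zp-o[2])/d[2]
def pix(k,T,P):
    f=210/np.tan(np.radians(k['fov_y']/2));c=T[:3,:3].T@(np.array(P)-T[:3,3])
    return k['cx']+f*c[0]/-c[2],k['cy']-f*c[1]/-c[2]
def at(fn,t,c,n=3): return [(np.round(d['at'],1).tolist(),round(d['score'],2)) for d in fn(t,c)[:n]]
E
python3 -c "
import cv2
im=cv2.imread('pics/top0.png');cv2.imwrite('pics/crop.png',cv2.resize(im[160:310,285:465],None,fx=4,fy=4,interpolation=2))"
```

```text
(no output)
```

View pics/crop.png

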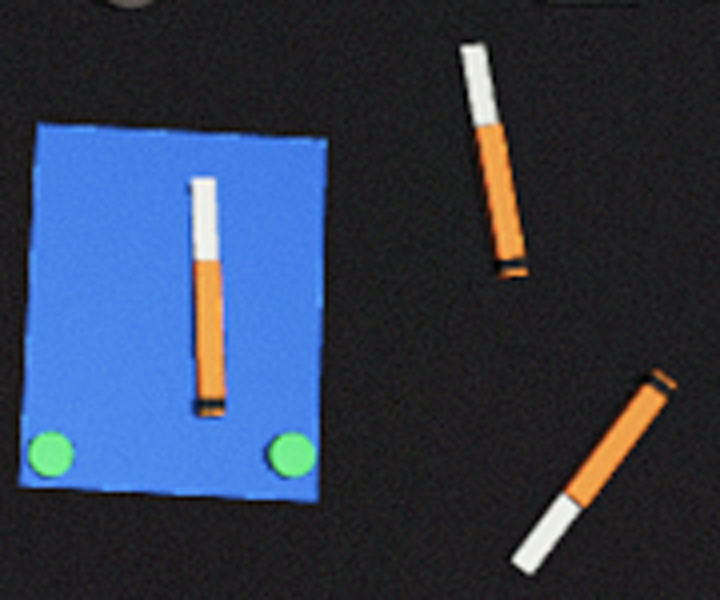

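Request:
play_rows([
  {"tx": -0.62,"ty": -0.91,"claw": -1},
  {"tx": -0.62,"ty": -0.91,"claw": -1},
  {"tx": -0.62,"ty": -0.91,"claw": -1},
  {"tx": -0.62,"ty": -0.91,"claw": -1},
  {"tx": -0.62,"ty": -0.91,"claw": -1},
  {"tx": -0.62,"ty": -0.91,"claw": -1},
  {"tx": -0.62,"ty": -0.91,"claw": -1},
  {"tx": -0.62,"ty": -0.91,"claw": -1},
  {"tx": -0.62,"ty": -0.91,"claw": -1},
  {"tx": -0.62,"ty": -0.91,"claw": -1},
])

```text
invalid input at $.series[0]: expected keys wx, wy, wz, tx, ty, tz, claw
```

Request:
play_rows([
  {"tx": -0.62,"ty": -0.91,"claw": -1},
  {"tx": -0.62,"ty": -0.91,"claw": -1},
  {"tx": -0.62,"ty": -0.91,"claw": -1},
  {"tx": -0.62,"ty": -0.91,"claw": -1},
  {"tx": -0.62,"ty": -0.91,"claw": -1},
  {"tx": -0.62,"ty": -0.91,"claw": -1},
  {"tx": -0.62,"ty": -0.91,"claw": -1},
  {"tx": -0.62,"ty": -0.91,"claw": -1},
  {"tx": -0.62,"ty": -0.91,"claw": -1},
  {"tx": -0.62,"ty": -0.91,"claw": -1},
])

```text
invalid input at $.series[0]: expected keys wx, wy, wz, tx, ty, tz, claw
```

Top picture: three orange-handled blades, at (337,235) on the mat, (408,200) and (433,278). The one on the mat is about 510 mm from the base, against 713 and 637 mm for the others, so it is the one meant, and the crop confirms it lies on the mat.

Request:
play_rows([
  {"wx": 0,"wy": 0,"wz": 0,"tx": -0.62,"ty": -0.91,"tz": 0,"claw": -1},
  {"wx": 0,"wy": 0,"wz": 0,"tx": -0.62,"ty": -0.91,"tz": 0,"claw": -1},
  {"wx": 0,"wy": 0,"wz": 0,"tx": -0.62,"ty": -0.91,"tz": 0,"claw": -1},
  {"wx": 0,"wy": 0,"wz": 0,"tx": -0.62,"ty": -0.91,"tz": 0,"claw": -1},
  {"wx": 0,"wy": 0,"wz": 0,"tx": -0.62,"ty": -0.91,"tz": 0,"claw": -1},
  {"wx": 0,"wy": 0,"wz": 0,"tx": -0.62,"ty": -0.91,"tz": 0,"claw": -1},
  {"wx": 0,"wy": 0,"wz": 0,"tx": -0.62,"ty": -0.91,"tz": 0,"claw": -1},
  {"wx": 0,"wy": 0,"wz": 0,"tx": -0.62,"ty": -0.91,"tz": 0,"claw": -1},
  {"wx": 0,"wy": 0,"wz": 0,"tx": -0.62,"ty": -0.91,"tz": 0,"claw": -1},
  {"wx": 0,"wy": 0,"wz": 0,"tx": -0.62,"ty": -0.91,"tz": 0,"claw": -1},
])

```text
time_s: 2.55
position: [322.4, 159.6, 214.2]
orientation: [0.0, 0.173, 0.985, 0.0]
ft_force: [0.7, 0.4, -0.5]
width: 0.999
gripper_force: 0.0
```

Request:
play_rows([
  {"wx": 0,"wy": 0,"wz": 0,"tx": -0.62,"ty": -0.91,"tz": 0,"claw": -1},
  {"wx": 0,"wy": 0,"wz": 0,"tx": -0.62,"ty": -0.91,"tz": 0,"claw": -1},
  {"wx": 0,"wy": 0,"wz": 0,"tx": -0.62,"ty": -0.91,"tz": 0,"claw": -1},
  {"wx": 0,"wy": 0,"wz": 0,"tx": -0.62,"ty": -0.91,"tz": 0,"claw": -1},
  {"wx": 0,"wy": 0,"wz": 0,"tx": -0.62,"ty": -0.91,"tz": 0,"claw": -1},
  {"wx": 0,"wy": 0,"wz": 0,"tx": -0.62,"ty": -0.91,"tz": 0,"claw": -1},
  {"wx": 0,"wy": 0,"wz": 0,"tx": -0.62,"ty": -0.91,"tz": 0,"claw": -1},
  {"wx": 0,"wy": 0,"wz": 0,"tx": -0.62,"ty": -0.91,"tz": 0,"claw": -1},
  {"wx": 0,"wy": 0,"wz": -1,"tx": 0,"ty": 0,"tz": 0,"claw": -1},
  {"wx": 0,"wy": 0,"wz": -1,"tx": 0,"ty": 0,"tz": 0,"claw": -1},
])

```text
time_s: 3.8
position: [409.4, -181.1, 213.9]
orientation: [-0.0, -0.003, 1.0, 0.0]
ft_force: [0.0, 0.4, -0.2]
width: 1.002
gripper_force: 0.0
```

```bash
python3 - <<'E'
from h import *
im,k,T=wcam();cv2.imwrite('pics/w1.png',im[...,::-1])
print(at(ctrl.place_of,'blade','wrist'),at(ctrl.place_of,'blade_tip','wrist'))
hsv=cv2.cvtColor(im,cv2.COLOR_RGB2HSV)
m=cv2.inRange(hsv,(5,150,90),(20,255,255))
n,l,st,ce=cv2.connectedComponentsWithStats(m)
for i in np.argsort(-st[1:,4])[:3]+1:
    pts=np.argwhere(l==i)[:,::-1].astype(np.float32)
    b=cv2.boxPoints(cv2.minAreaRect(pts));print(st[i,4],b.round().tolist());print([ray(k,T,*q,18)[:2].round(1).tolist() for q in b])
todo([447,-268,100],180)
E
```

```text
[([436.9, -268.2, 2.0], 0.9), ([529.2, -473.3, 1.3], 0.84)] [([529.2, -264.3, 12.9], 0.97)]
594 [[-12.0, 241.0], [9.0, 234.0], [24.0, 280.0], [3.0, 287.0]]
[[472.2, -485.7], [464.5, -462.7], [516.1, -457.2], [524.5, -481.1]]
268 [[202.0, 150.0], [205.0, 150.0], [209.0, 242.0], [206.0, 242.0]]
[[376.9, -258.8], [376.7, -255.6], [471.7, -256.3], [471.9, -259.7]]
26 [[189.0, 137.0], [204.0, 137.0], [204.0, 140.0], [189.0, 140.0]]
[[364.5, -270.2], [364.4, -255.9], [367.2, -256.1], [367.3, -270.4]]
t 3.95 p [ 409.4 -180.6  214. ] az 179.9 shift u [-0.94 -2.18  2.85] turn u [-0.    0.   -0.01]
```

View pics/w1.png

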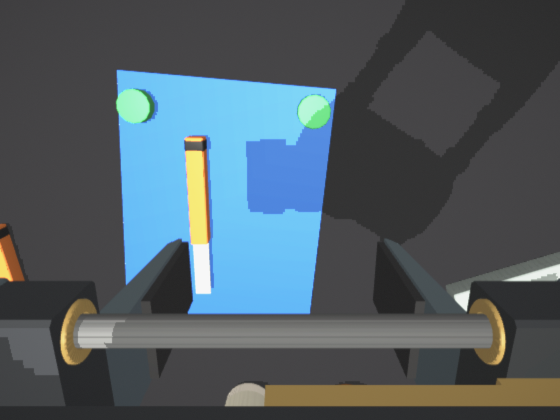

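The wrist view shows the blade on the mat, handle from (197,138) to (200,242) and tip at (203,293). The caps at (135,106) and (314,111) are well clear of it. I'll grasp near the front of the handle.

Request:
play_rows([
  {"wx": 0,"wy": 0,"wz": 0,"tx": -0.3,"ty": -0.7,"tz": 0.3,"claw": -1},
  {"wx": 0,"wy": 0,"wz": 0,"tx": -0.3,"ty": -0.7,"tz": 0.8,"claw": -1},
  {"wx": 0,"wy": 0,"wz": 0,"tx": -0.29,"ty": -0.71,"tz": 0.8,"claw": -1},
  {"wx": 0,"wy": 0,"wz": 0,"tx": 0,"ty": 0,"tz": 0.8,"claw": -1},
  {"wx": 0,"wy": 0,"wz": 0,"tx": 0,"ty": 0,"tz": 0.8,"claw": -1},
  {"wx": 0,"wy": 0,"wz": 0,"tx": 0,"ty": 0,"tz": 0.7,"claw": -1},
  {"wx": 0,"wy": 0,"wz": 0,"tx": 0,"ty": 0,"tz": 0.6,"claw": -1},
  {"wx": 0,"wy": 0,"wz": 0,"tx": 0,"ty": 0,"tz": 0.37,"claw": -1},
  {"wx": 0,"wy": 0,"wz": 0,"tx": 0,"ty": 0,"tz": 0,"claw": -1},
  {"wx": 0,"wy": 0,"wz": 0,"tx": 0,"ty": 0,"tz": 0,"claw": 1},
])

```text
time_s: 5.2
position: [445.5, -265.1, 7.8]
orientation: [0.0, -0.0, 1.0, -0.0]
ft_force: [-0.7, 0.1, 0.2]
width: 0.92
gripper_force: 0.0
```

Request:
play_rows([
  {"wx": 0,"wy": 0,"wz": 0,"tx": 0,"ty": 0,"tz": 0,"claw": 1},
  {"wx": 0,"wy": 0,"wz": 0,"tx": 0,"ty": 0,"tz": 0,"claw": 1},
  {"wx": 0,"wy": 0,"wz": 0,"tx": 0,"ty": 0,"tz": 0,"claw": 1},
  {"wx": 0,"wy": 0,"wz": 0,"tx": 0,"ty": 0,"tz": 0,"claw": 1},
  {"wx": 0,"wy": 0,"wz": 0,"tx": 0,"ty": 0,"tz": 0,"claw": 1},
  {"wx": 0,"wy": 0,"wz": 0,"tx": 0,"ty": 0,"tz": 0,"claw": 1},
  {"wx": 0,"wy": 0,"wz": 0,"tx": 0,"ty": 0,"tz": 0,"claw": 1},
  {"wx": 0,"wy": 0,"wz": 0,"tx": 0,"ty": 0,"tz": 0,"claw": 1},
  {"wx": 0,"wy": 0,"wz": 0,"tx": 0,"ty": 0,"tz": 0,"claw": 1},
  {"wx": 0,"wy": 0,"wz": 0,"tx": 0,"ty": 0,"tz": 0,"claw": 1},
])

```text
time_s: 6.45
position: [445.1, -264.9, 7.1]
orientation: [-0.0, -0.001, 1.0, 0.0]
ft_force: [-0.7, 0.3, -0.9]
width: 0.192
gripper_force: 30.0
```

Request:
play_rows([
  {"wx": 0,"wy": 0,"wz": 0,"tx": 0,"ty": 0,"tz": -0.4,"claw": 1},
  {"wx": 0,"wy": 0,"wz": 0,"tx": 0,"ty": 0,"tz": -0.8,"claw": 1},
  {"wx": 0,"wy": 0,"wz": 0,"tx": 0,"ty": 0,"tz": -0.8,"claw": 1},
  {"wx": 0,"wy": 0,"wz": 0,"tx": 0,"ty": 0,"tz": -0.8,"claw": 1},
  {"wx": 0,"wy": 0,"wz": 0,"tx": 0.1,"ty": 0.4,"tz": -0.8,"claw": 1},
  {"wx": 0,"wy": 0,"wz": 0,"tx": 0.15,"ty": 0.8,"tz": 0,"claw": 1},
  {"wx": 0,"wy": 0,"wz": 0,"tx": 0.15,"ty": 0.8,"tz": 0,"claw": 1},
  {"wx": 0,"wy": 0,"wz": 0,"tx": 0.15,"ty": 0.8,"tz": 0,"claw": 1},
  {"wx": 0,"wy": 0,"wz": 0,"tx": 0.15,"ty": 0.8,"tz": 0,"claw": 1},
  {"wx": 0,"wy": 0,"wz": 0,"tx": 0.15,"ty": 0.8,"tz": 0,"claw": 1},
])

```text
time_s: 7.7
position: [410.5, -87.9, 152.1]
orientation: [0.0, -0.001, 1.0, -0.0]
ft_force: [0.5, 0.6, -1.0]
width: 0.192
gripper_force: 30.0
```

Request:
play_rows([
  {"wx": 0,"wy": 0,"wz": 0,"tx": 0.15,"ty": 0.8,"tz": 0,"claw": 1},
  {"wx": 0,"wy": 0,"wz": 0,"tx": 0.15,"ty": 0.8,"tz": 0,"claw": 1},
  {"wx": 0,"wy": 0,"wz": 0,"tx": 0.15,"ty": 0.8,"tz": 0,"claw": 1},
  {"wx": 0,"wy": 0,"wz": 0,"tx": 0.1,"ty": 0.7,"tz": 0,"claw": 1},
  {"wx": 0,"wy": 0,"wz": -0.95,"tx": 0,"ty": 0,"tz": 0,"claw": 1},
  {"wx": 0,"wy": 0,"wz": -0.95,"tx": 0,"ty": 0,"tz": 0,"claw": 1},
  {"wx": 0,"wy": 0,"wz": 0,"tx": 0,"ty": 0,"tz": 0,"claw": 1},
  {"wx": 0,"wy": 0,"wz": 0,"tx": 0,"ty": 0,"tz": 0,"claw": 1},
  {"wx": 0,"wy": 0,"wz": 0,"tx": 0,"ty": 0,"tz": 0,"claw": 1},
  {"wx": 0,"wy": 0,"wz": 0,"tx": 0,"ty": 0,"tz": 0,"claw": 1},
])

```text
time_s: 8.95
position: [388.7, 35.0, 151.1]
orientation: [-0.0, -0.165, 0.986, 0.0]
ft_force: [-0.1, -0.3, -0.4]
width: 0.194
gripper_force: 30.0
```

```bash
python3 - <<'E'
from h import *
im,k,T=wcam();cv2.imwrite('pics/w2.png',im[...,::-1])
for t in('module','hood_lip','hinge_line','cap_top','blade_tip','blade'): print(t,at(ctrl.place_of,t,'wrist'))
for c in('top','scene'):
    ctrl.grab_frame(c)
    for t in('module','hood_lip','hinge_line','blade_tip'): print(c,t,at(ctrl.place_of,t,c))
    if c=='top':
        d=ctrl.masks_of('hood_lip',c)
        for x in d[:2]: ys,xs=np.nonzero(x['region']);print('mask',x['score'],xs.mean(),ys.mean(),len(xs))
todo([389,34,150],199)
E
```

```text
module []
hood_lip [([527.9, 80.4, 32.7], 0.57)]
hinge_line []
cap_top []
blade_tip []
blade [([383.1, 31.1, 148.1], 0.61)]
top module [([596.0, 103.6, -0.0], 0.95)]
top hood_lip [([520.9, 79.5, 34.8], 0.79)]
top hinge_line []
top blade_tip [([630.4, -468.8, 7.7], 0.8), ([256.1, -479.4, 7.2], 0.76)]
mask 0.88 201.40033176665744 177.32789604644734 3617
scene module [([598.6, 107.8, 1.8], 0.6)]
scene hood_lip []
scene hinge_line [([693.8, 139.1, 39.5], 0.66)]
scene blade_tip [([629.0, -466.5, 8.7], 0.97), ([250.2, -479.9, 11.1], 0.65), ([334.4, -322.8, 2.9], 0.55)]
t 9.85 p [388.7  35.  151.1] az -160.9 shift u [ 0.   -0.03  0.03] turn u [-0.    0.    0.01]
```

View pics/w2.png

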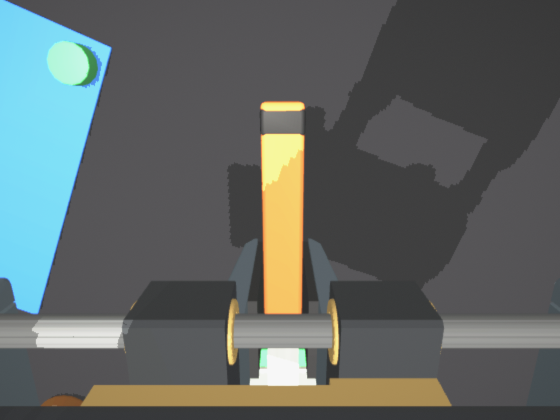

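```bash
python3 - <<'E'
from h import *
k=ctrl.calibration('top');T=np.array(k['T'])
im=cv2.imread('pics/top0.png');hsv=cv2.cvtColor(im,cv2.COLOR_BGR2HSV)
def blob(lo,hi,z,name):
    m=cv2.inRange(hsv,lo,hi);m[:, :150]=0;m[:,250:]=0;m[:130]=0;m[240:]=0
    p=cv2.findNonZero(m)[:,0].astype(np.float32);r=cv2.minAreaRect(p)
    print(name,len(p),p.mean(0),r,ray(k,T,*p.mean(0),z).round(1),[ray(k,T,*q,z)[:2].round(1).tolist() for q in cv2.boxPoints(r)])
blob((45,80,80),(80,255,255),38,'lip')
blob((105,60,60),(130,255,255),72,'cap')
kw=ctrl.calibration('wrist');s,p,r=pose();W=np.eye(4);W[:3,:3]=r.as_matrix();W[:3,3]=p;W=W@kw['tool_from_camera']
print('rear end in tool', [r.inv().apply(ray(kw,W,283,v,165)-p).round(1) for v in (101,107)])
cv2.imwrite('pics/mod.png',cv2.resize(im[125:240,150:255],None,fx=5,fy=5,interpolation=2))
E
```

```text
lip 147 [213.80272 208.71428] ((221.3825225830078, 190.4813995361328), (18.72315216064453, 60.342044830322266), 21.991130828857422) [523.3  77.3  38. ] [[506.3, 112.1], [666.5, 47.6], [645.0, -1.7], [485.5, 63.6]]
cap 169 [202.8284  181.43195] ((203.0, 181.5), (15.0, 14.0), 90.0) [594.9 104.   72. ] [[616.4, 122.9], [615.6, 84.1], [573.2, 84.3], [574.0, 122.9]]
rear end in tool [array([ 80.7,   0.4, -13.9]), array([ 78.4,   0.4, -13.9])]
```

View pics/mod.png

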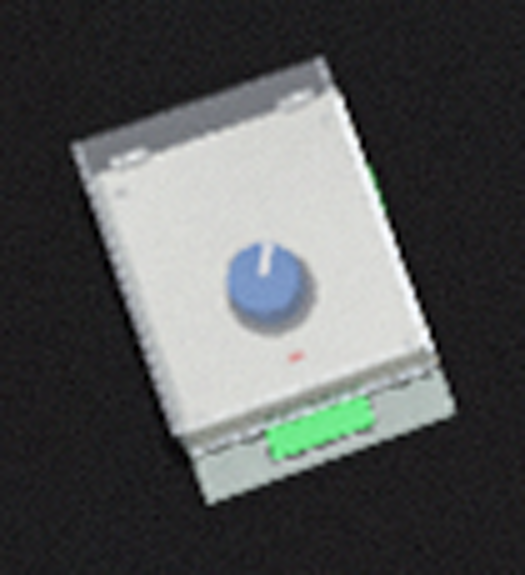

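```bash
python3 - <<'E'
from h import *
k=ctrl.calibration('top');T=np.array(k['T'])
P={}
for n,(u,v),z in [('ledgeL',(207,503),24),('ledgeR',(456,412),24),('lipFL',(273,461),38),('lipFR',(377,421),38),('lipBL',(268,433),38),('lipBR',(368,395),38),('hL',(128,158),40),('hR',(295,98),40),('red',(296,356),36),('cap',(267,281),73)]:
    P[n]=ray(k,T,150+u/5-.4,125+v/5-.4,z);print(n,P[n][:2].round(1))
def yaw(a,b): d=P[b]-P[a];return np.degrees(np.arctan2(d[0],-d[1])),np.linalg.norm(d[:2])
for a,b in(('ledgeL','ledgeR'),('lipFL','lipFR'),('lipBL','lipBR'),('hL','hR')):print(a,yaw(a,b),((P[a]+P[b])/2)[:2].round(1))
E
```

```text
ledgeL [479.8 143. ]
ledgeR [528.9   2. ]
lipFL [500.9 104.3]
lipFR [522.4  45.9]
lipBL [516.9 107. ]
lipBR [537.4  50.8]
hL [676.8 186.3]
hR [710.4  91.1]
red [560.9  91.4]
cap [596.5 103.4]
ledgeL (np.float64(19.213196795689132), np.float64(149.34644174391408)) [504.4  72.5]
lipFL (np.float64(20.22175715656545), np.float64(62.22655760706259)) [511.7  75.1]
lipBL (np.float64(20.030418394674694), np.float64(59.84708698118301)) [527.1  78.9]
hL (np.float64(19.43815711760688), np.float64(100.91099290652187)) [693.6 138.7]
```

Request:
play_rows([
  {"wx": 0,"wy": 0,"wz": -0.04,"tx": -0.19,"ty": -0.09,"tz": 0.4,"claw": 1},
  {"wx": 0,"wy": 0,"wz": 0,"tx": 0,"ty": 0,"tz": 0.8,"claw": 1},
  {"wx": 0,"wy": 0,"wz": 0,"tx": 0,"ty": 0,"tz": 0.8,"claw": 1},
  {"wx": 0,"wy": 0,"wz": 0,"tx": 0,"ty": 0,"tz": 0.7,"claw": 1},
  {"wx": 0,"wy": 0,"wz": 0,"tx": 0,"ty": 0,"tz": 0.45,"claw": 1},
  {"wx": 0,"wy": 0,"wz": 0,"tx": 0,"ty": 0,"tz": 0,"claw": 1},
  {"wx": 0,"wy": 0,"wz": 0,"tx": 0,"ty": 0,"tz": 0,"claw": 1},
  {"wx": 0,"wy": 0,"wz": 0,"tx": -0.2,"ty": 0,"tz": 0,"claw": 1},
  {"wx": 0,"wy": 0,"wz": 0,"tx": -0.2,"ty": 0,"tz": 0,"claw": 1},
  {"wx": 0,"wy": 0,"wz": 0,"tx": 0,"ty": 0,"tz": 0,"claw": 1},
])

```text
time_s: 11.1
position: [413.4, 39.6, 25.4]
orientation: [0.001, -0.169, 0.986, -0.0]
ft_force: [0.1, -0.7, -0.9]
width: 0.196
gripper_force: 30.0
```

```bash
python3 - <<'E'
from h import *
im=ctrl.grab_frame('scene');cv2.imwrite('pics/s2.png',cv2.resize(im[140:290,240:420],None,fx=4,fy=4,interpolation=cv2.INTER_CUBIC)[...,::-1])
im=ctrl.grab_frame('top');cv2.imwrite('pics/t2.png',cv2.resize(im[130:290,150:270],None,fx=5,fy=5,interpolation=cv2.INTER_CUBIC)[...,::-1])
print(at(ctrl.place_of,'blade_tip','scene'));print(at(ctrl.place_of,'blade_tip','top'))
todo([439.6,49.2,25],199.5)
E
```

```text
[([252.4, -478.1, 10.8], 0.85), ([628.8, -466.6, 8.2], 0.71), ([496.2, 63.4, 35.3], 0.41)]
[([257.1, -480.1, 7.7], 0.79), ([689.2, -219.9, -3.5], 0.22)]
t 11.3 p [411.9  39.5  25.1] az -160.5 shift u [-0.73 -0.    0.  ] turn u [ 0. -0. -0.]
```

View pics/s2.png

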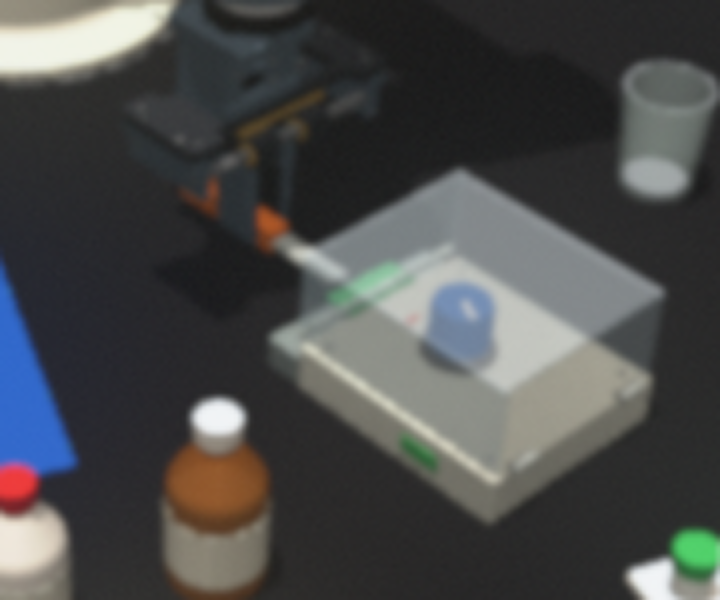

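```bash
python3 - <<'E'
from h import *
k=ctrl.calibration('scene');T=np.array(k['T'])
u=np.array([.943,.334,0]);p=np.array([411.9,39.5,30.])
for L in(47-20,89):
  q=pix(k,T,p+L*u);print(L,((q[0]-240)*4+2,(q[1]-140)*4+2))
q=pix(k,T,p+89*u+[0,0,5]);print('z+5',((q[0]-240)*4+2,(q[1]-140)*4+2))
o=np.array([598,105.3,0])
for n,l in (('lipfrontmid',[-92,0,40]),('capBottomed',[0,0,76]),('corner',[-70,-75,36]),('ledge corner',[-100,-75,24])):
  P=o+l[0]*u+l[1]*np.array([-.334,.943,0])+[0,0,l[2]];q=pix(k,T,P);print(n,((q[0]-240)*4+2,(q[1]-140)*4+2))
E
```

```text
27 (np.float64(276.501272935981), np.float64(236.04556038194812))
89 (np.float64(338.40692558640194), np.float64(277.09513150488056))
z+5 (np.float64(338.78709475681944), np.float64(271.33364578085775))
lipfrontmid (np.float64(355.9899738087802), np.float64(276.75122040029237))
capBottomed (np.float64(461.33008526484673), np.float64(299.47904646650045))
corner (np.float64(297.86219081876357), np.float64(343.4907644124628))
ledge corner (np.float64(266.01769820284517), np.float64(335.40725384090615))
```

View pics/t2.png

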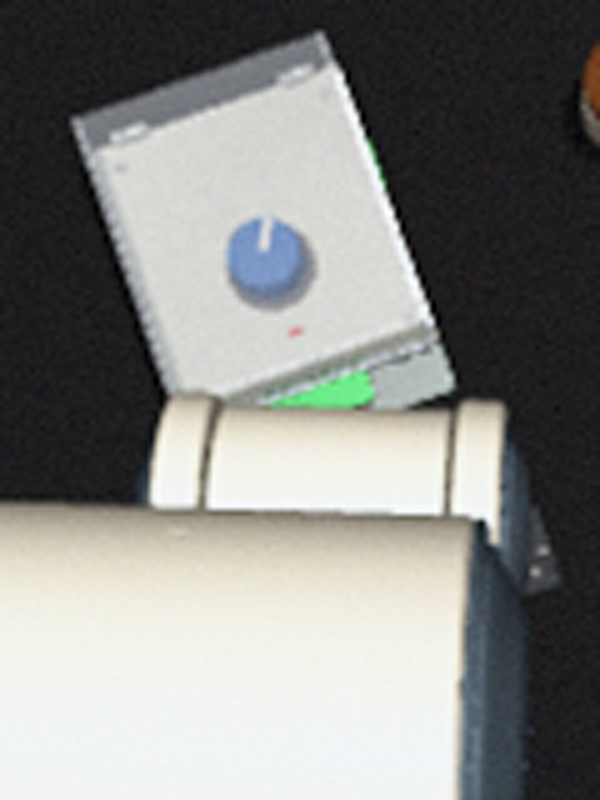

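```bash
python3 -c "
import numpy as np
th=np.array([0,.08,.2,.33,.46,.6,.74,.88,1.02,1.16,1.3,1.44,1.58,1.7,1.82]);r=179
x=-r*np.cos(th)-2*np.sin(th);z=r*np.sin(th)-2*np.cos(th)
for t,a,b in zip(th[1:],-np.diff(x)/40,-np.diff(z)/40):print(t,round(a,2),round(b,2))"
```

```text
0.08 -0.01 -0.36
0.2 -0.07 -0.53
0.33 -0.15 -0.56
0.46 -0.22 -0.54
0.6 -0.31 -0.54
0.74 -0.38 -0.5
0.88 -0.45 -0.44
1.02 -0.51 -0.37
1.16 -0.55 -0.3
1.3 -0.59 -0.22
1.44 -0.61 -0.13
1.58 -0.62 -0.05
1.7 -0.54 0.03
1.82 -0.53 0.1
```

Request:
play_rows([
  {"wx": 0,"wy": 0,"wz": 0,"tx": -0.25,"ty": 0,"tz": 0,"claw": 1},
  {"wx": 0,"wy": 0,"wz": 0,"tx": -0.25,"ty": 0,"tz": 0,"claw": 1},
  {"wx": 0,"wy": 0,"wz": 0,"tx": -0.2,"ty": 0,"tz": 0,"claw": 1},
  {"wx": 0,"wy": 0,"wz": 0,"tx": 0,"ty": 0,"tz": 0,"claw": 1},
  {"wx": 0,"wy": 0,"wz": 0,"tx": 0,"ty": 0,"tz": 0,"claw": 1},
  {"wx": 0,"wy": 0,"wz": 0,"tx": 0,"ty": 0,"tz": 0,"claw": 1},
  {"wx": 0,"wy": 0,"wz": 0,"tx": 0,"ty": 0,"tz": -0.12,"claw": 1},
  {"wx": 0,"wy": 0,"wz": 0,"tx": 0,"ty": 0,"tz": -0.18,"claw": 1},
  {"wx": 0,"wy": 0,"wz": 0,"tx": 0,"ty": 0,"tz": -0.18,"claw": 1},
  {"wx": 0,"wy": 0,"wz": 0,"tx": 0,"ty": 0,"tz": 0,"claw": 1},
])

```text
time_s: 12.55
position: [438.9, 48.8, 45.0]
orientation: [0.001, -0.169, 0.986, -0.0]
ft_force: [-0.2, 0.6, -1.4]
width: 0.195
gripper_force: 30.0
```

```bash
python3 - <<'E'
from h import *
im=ctrl.grab_frame('scene');cv2.imwrite('pics/s3.png',cv2.resize(im[140:290,240:420],None,fx=4,fy=4,interpolation=cv2.INTER_CUBIC)[...,::-1])
s=ctrl.observe();print(s['ft_force'],s['torque'])
E
```

```text
[ 0.78521906  0.04580673 -0.59063683] [ 0.07198134 -0.03815574 -0.0043697 ]
```

View pics/s3.png

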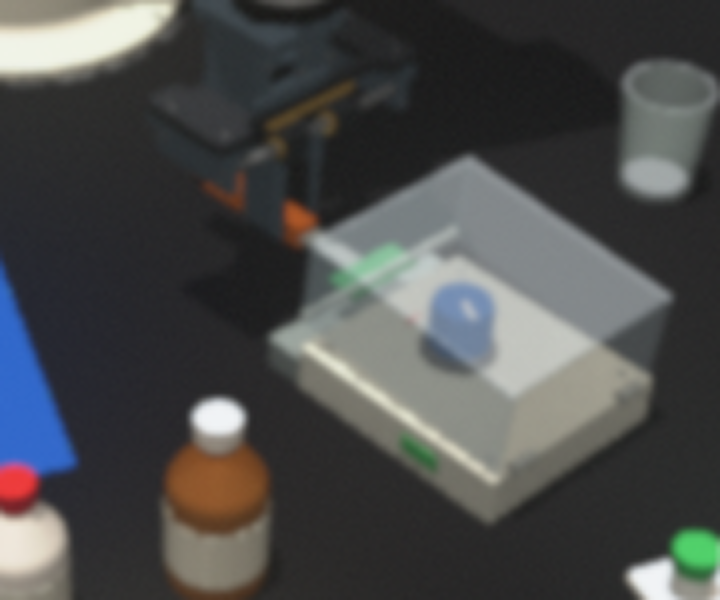

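The hood is rising on the blade: the lip moved up to about (370,265) in the crop. Continuing the arc.

Request:
play_rows([
  {"wx": 0,"wy": 0,"wz": 0,"tx": -0.07,"ty": 0,"tz": -0.53,"claw": 1},
  {"wx": 0,"wy": 0,"wz": 0,"tx": -0.15,"ty": 0,"tz": -0.56,"claw": 1},
  {"wx": 0,"wy": 0,"wz": 0,"tx": -0.22,"ty": 0,"tz": -0.54,"claw": 1},
  {"wx": 0,"wy": 0,"wz": 0,"tx": -0.31,"ty": 0,"tz": -0.54,"claw": 1},
  {"wx": 0,"wy": 0,"wz": 0,"tx": -0.38,"ty": 0,"tz": -0.5,"claw": 1},
  {"wx": 0,"wy": 0,"wz": 0,"tx": -0.45,"ty": 0,"tz": -0.44,"claw": 1},
  {"wx": 0,"wy": 0,"wz": 0,"tx": -0.51,"ty": 0,"tz": -0.37,"claw": 1},
  {"wx": 0,"wy": 0,"wz": 0,"tx": 0,"ty": 0,"tz": 0,"claw": 1},
  {"wx": 0,"wy": 0,"wz": 0,"tx": 0,"ty": 0,"tz": 0,"claw": 1},
  {"wx": 0,"wy": 0,"wz": 0,"tx": 0,"ty": 0,"tz": 0,"claw": 1},
])

```text
time_s: 13.85
position: [516.3, 76.4, 182.8]
orientation: [-0.001, -0.169, 0.986, 0.0]
ft_force: [-0.2, 0.3, -0.6]
width: 0.194
gripper_force: 30.0
```

```bash
python3 - <<'E'
from h import *
im=ctrl.grab_frame('scene');cv2.imwrite('pics/s4.png',cv2.resize(im[90:290,240:420],None,fx=3,fy=3,interpolation=cv2.INTER_CUBIC)[...,::-1])
print(at(ctrl.place_of,'hood_lip','scene'),at(ctrl.place_of,'blade_tip','scene'))
u=np.array([.943,.334]);s,p,r=pose();print('tip exp',p[:2]+89*u,p[2]+5)
h=np.array([598,105.3])+100*u;t=1.02;print('lip exp',h-180*np.cos(t)*u,38+180*np.sin(t))
E
```

```text
[([603.4, 105.7, 192.9], 0.8)] [([253.7, -479.8, 6.2], 0.6), ([631.5, -470.2, 10.4], 0.59), ([600.6, 101.3, 187.9], 0.56)]
tip exp [600.7960437  106.24883065] 188.21032090322544
lip exp [603.46386343 107.23523901] 191.37944395088533
```

View pics/s4.png

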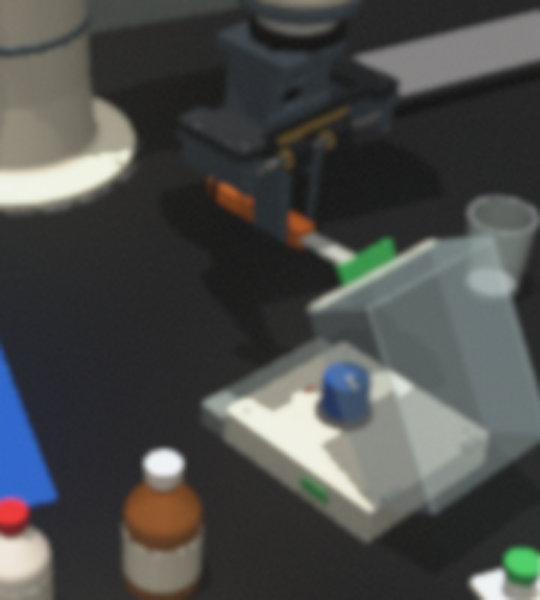

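The picture shows the hood near 1 rad with the blade tip on the green lip at (365,260). That was the tenth picture, so the rest relies on numbers.

Request:
play_rows([
  {"wx": 0,"wy": 0,"wz": 0,"tx": -0.55,"ty": 0,"tz": -0.3,"claw": 1},
  {"wx": 0,"wy": 0,"wz": 0,"tx": -0.59,"ty": 0,"tz": -0.22,"claw": 1},
  {"wx": 0,"wy": 0,"wz": 0,"tx": -0.61,"ty": 0,"tz": -0.13,"claw": 1},
  {"wx": 0,"wy": 0,"wz": 0,"tx": -0.62,"ty": 0,"tz": -0.05,"claw": 1},
  {"wx": 0,"wy": 0,"wz": 0,"tx": -0.54,"ty": 0,"tz": 0.03,"claw": 1},
  {"wx": 0,"wy": 0,"wz": 0,"tx": -0.55,"ty": 0,"tz": 0.1,"claw": 1},
  {"wx": 0,"wy": 0,"wz": 0,"tx": 0,"ty": 0,"tz": 0,"claw": 1},
  {"wx": 0,"wy": 0,"wz": 0,"tx": 0,"ty": 0,"tz": 0,"claw": 1},
  {"wx": 0,"wy": 0,"wz": 0,"tx": 0,"ty": 0,"tz": 0,"claw": 1},
  {"wx": 0,"wy": 0,"wz": 0,"tx": 0,"ty": 0,"tz": 0,"claw": 1},
])

```text
time_s: 15.25
position: [647.5, 122.7, 206.6]
orientation: [0.0, -0.169, 0.986, -0.0]
ft_force: [0.4, -0.3, -0.6]
width: 0.196
gripper_force: 30.0
```

```bash
python3 - <<'E'
from h import *
u=np.array([.943,.334]);h=np.array([598,105.3])+100*u
for c in('scene','top'):
    ctrl.grab_frame(c)
    for d in ctrl.place_of('hood_lip',c)[:2]:
        a=np.array(d['at']);x=(a[:2]-h)@u;print(c,a.round(),d['score'],'angle',np.arctan2(a[2]-38,-x),np.hypot(x,a[2]-38))
s=ctrl.observe();print(s['ft_force'])
todo([445,-265,150],180)
E
```

```text
scene [736. 154. 215.] 0.92 angle 1.828394291061397 183.14285219969685
[ 0.7281865   0.80208615 -1.29412922]
t 15.45 p [647.8 122.8 206.4] az -160.5 shift u [ 8.01 -7.45  1.41] turn u [-0.    0.    1.95]
```

Request:
play_rows([
  {"wx": 0,"wy": 0,"wz": 0,"tx": 0.9,"ty": 0,"tz": 0,"claw": 1},
  {"wx": 0,"wy": 0,"wz": 0,"tx": 0.9,"ty": 0,"tz": 0,"claw": 1},
  {"wx": 0,"wy": 0,"wz": 0,"tx": 0.9,"ty": 0,"tz": 0,"claw": 1},
  {"wx": 0,"wy": 0,"wz": 0,"tx": 0.59,"ty": -0.83,"tz": 0,"claw": 1},
  {"wx": 0,"wy": 0,"wz": 0,"tx": 0.59,"ty": -0.83,"tz": 0,"claw": 1},
  {"wx": 0,"wy": 0,"wz": 0,"tx": 0.59,"ty": -0.83,"tz": 0,"claw": 1},
  {"wx": 0,"wy": 0,"wz": 0,"tx": 0.59,"ty": -0.83,"tz": 0,"claw": 1},
  {"wx": 0,"wy": 0,"wz": 0,"tx": 0.59,"ty": -0.83,"tz": 0,"claw": 1},
  {"wx": 0,"wy": 0,"wz": 0,"tx": 0.59,"ty": -0.83,"tz": 0,"claw": 1},
  {"wx": 0,"wy": 0,"wz": 0,"tx": 0.59,"ty": -0.83,"tz": 0,"claw": 1},
])

```text
time_s: 16.7
position: [467.3, -188.7, 206.5]
orientation: [0.0, -0.169, 0.986, -0.0]
ft_force: [0.8, -0.2, 0.0]
width: 0.191
gripper_force: 30.0
```

Request:
play_rows([
  {"wx": 0,"wy": 0,"wz": 0,"tx": 0.59,"ty": -0.83,"tz": 0,"claw": 1},
  {"wx": 0,"wy": 0,"wz": 0,"tx": 0.59,"ty": -0.81,"tz": 0,"claw": 1},
  {"wx": 0,"wy": 0,"wz": 0.97,"tx": 0,"ty": 0,"tz": 0.6,"claw": 1},
  {"wx": 0,"wy": 0,"wz": 0.98,"tx": 0,"ty": 0,"tz": 0.6,"claw": 1},
  {"wx": 0,"wy": 0,"wz": 0,"tx": 0,"ty": 0,"tz": 0.9,"claw": 1},
  {"wx": 0,"wy": 0,"wz": 0,"tx": 0,"ty": 0,"tz": 0.9,"claw": 1},
  {"wx": 0,"wy": 0,"wz": 0,"tx": 0,"ty": 0,"tz": 0.8,"claw": 1},
  {"wx": 0,"wy": 0,"wz": 0,"tx": 0,"ty": 0,"tz": 0.5,"claw": 1},
  {"wx": 0,"wy": 0,"wz": 0,"tx": 0,"ty": 0,"tz": 0.3,"claw": 1},
  {"wx": 0,"wy": 0,"wz": 0,"tx": 0,"ty": 0,"tz": 0,"claw": 1},
])

```text
time_s: 17.95
position: [445.0, -264.9, 22.0]
orientation: [-0.0, 0.0, 1.0, 0.0]
ft_force: [-0.2, 0.7, -0.7]
width: 0.194
gripper_force: 30.0
```

```bash
python3 - <<'E'
from h import *
todo([445,-265,7.5],180)
E
```

```text
t 17.95 p [ 445.  -264.9   22. ] az 180.0 shift u [-0.   -0.    0.36] turn u [ 0. -0. -0.]
```

Request:
play_rows([
  {"wx": 0,"wy": 0,"wz": 0,"tx": 0,"ty": 0,"tz": 0.2,"claw": 1},
  {"wx": 0,"wy": 0,"wz": 0,"tx": 0,"ty": 0,"tz": 0.16,"claw": 1},
  {"wx": 0,"wy": 0,"wz": 0,"tx": 0,"ty": 0,"tz": 0,"claw": 1},
  {"wx": 0,"wy": 0,"wz": 0,"tx": 0,"ty": 0,"tz": 0,"claw": 1},
  {"wx": 0,"wy": 0,"wz": 0,"tx": 0,"ty": 0,"tz": 0,"claw": -1},
  {"wx": 0,"wy": 0,"wz": 0,"tx": 0,"ty": 0,"tz": 0,"claw": -1},
  {"wx": 0,"wy": 0,"wz": 0,"tx": 0,"ty": 0,"tz": 0,"claw": -1},
  {"wx": 0,"wy": 0,"wz": 0,"tx": 0,"ty": 0,"tz": 0,"claw": -1},
  {"wx": 0,"wy": 0,"wz": 0,"tx": 0,"ty": 0,"tz": 0,"claw": -1},
  {"wx": 0,"wy": 0,"wz": 0,"tx": 0,"ty": 0,"tz": 0,"claw": -1},
])

```text
time_s: 19.2
position: [445.1, -265.0, 7.9]
orientation: [-0.0, 0.0, 1.0, 0.0]
ft_force: [0.8, 0.1, 0.1]
width: 0.822
gripper_force: 0.0
```

Request:
play_rows([
  {"wx": 0,"wy": 0,"wz": 0,"tx": 0,"ty": 0,"tz": -0.3,"claw": -1},
  {"wx": 0,"wy": 0,"wz": 0,"tx": 0,"ty": 0,"tz": -0.8,"claw": -1},
  {"wx": 0,"wy": 0,"wz": 0,"tx": 0,"ty": 0,"tz": -0.8,"claw": -1},
  {"wx": 0,"wy": 0,"wz": 0,"tx": 0,"ty": 0,"tz": -0.8,"claw": -1},
  {"wx": 0,"wy": 0,"wz": 0,"tx": 0,"ty": 0,"tz": -0.8,"claw": -1},
  {"wx": 0,"wy": 0,"wz": 0,"tx": 0,"ty": 0.3,"tz": -0.8,"claw": -1},
  {"wx": 0,"wy": 0,"wz": 0,"tx": 0,"ty": 0.9,"tz": 0,"claw": -1},
  {"wx": 0,"wy": 0,"wz": 0,"tx": 0,"ty": 0.9,"tz": 0,"claw": -1},
  {"wx": 0,"wy": 0,"wz": 0,"tx": 0,"ty": 0.9,"tz": 0,"claw": -1},
  {"wx": 0,"wy": 0,"wz": 0,"tx": 0,"ty": 0.9,"tz": 0,"claw": -1},
])

```text
time_s: 20.45
position: [445.0, -107.9, 180.8]
orientation: [0.0, 0.0, 1.0, -0.0]
ft_force: [0.4, 0.2, -0.4]
width: 1.003
gripper_force: 0.0
```

```bash
python3 - <<'E'
from h import *
im=ctrl.grab_frame('scene')
print('blade',at(ctrl.place_of,'blade','scene',4),'caps',at(ctrl.place_of,'green_cap0','scene',4))
im=ctrl.grab_frame('top');print('lip',at(ctrl.place_of,'hood_lip','top'),'cap',at(ctrl.place_of,'cap_top','top'))
k=ctrl.calibration('top');T=np.array(k['T'])
hsv=cv2.cvtColor(im,cv2.COLOR_RGB2HSV);m=cv2.inRange(hsv,(105,60,60),(130,255,255));m[:, :170]=0;m[:,240:]=0;m[:150]=0;m[215:]=0
p=cv2.findNonZero(m);r=cv2.minEnclosingCircle(p);print(len(p),r,ray(k,T,*r[0],70).round(1))
x0,y0=map(int,np.array(r[0])-9);print(hsv[y0:y0+19,x0:x0+19,1])
todo([598,105.3,200],199.5);print(ctrl.observe()['q'])
E
```

```text
blade [([527.7, -480.1, -3.6], 0.96), ([330.6, -543.7, 1.1], 0.85), ([432.1, -265.5, 1.4], 0.63)] caps [([334.5, -321.2, 2.7], 0.57), ([340.7, -147.8, 1.9], 0.49)]
lip [([730.7, 153.7, 209.2], 0.81)] cap [([602.1, 104.8, 77.1], 0.47)]
179 ((202.86956787109375, 181.22825622558594), 8.066642761230469) [595.9 104.1  70. ]
[[  4   3   2   3   3   3   2   3   3   2   3   2   4   2   2   2   2   2
    2]
 [  3   3   2   3   3   4   4   9  37  23  11  21   8   2   3   1   1   2
    2]
 [  2   2   2   2   3   7  48 159 213  92  27  73 146  54   6   2   2   2
    2]
 [  3   2   2   3  43 155 202 197 201  65  19  99 202 201 153  42   3   1
    3]
 [  2   3   6  24 157 193 191 190 190  37  15 159 196 190 195 166  49   3
    2]
 [  2   3   4 104 194 189 186 191 172  25  23 163 190 187 182 195 147   8
    5]
 [  2   4  21 171 191 185 186 197 152  19  20 173 186 183 179 187 184  69
    5]
 [  1   2  36 179 188 194 186 182 139  30  53 192 191 184 186 182 191  61
   10]
 [  2   5  76 198 190 188 185 191 167 142 161 184 183 180 179 181 190 121
   15]
 [  3   3  87 196 188 182 188 185 188 185 188 180 
[... 256 characters left out ...]
97 199 125
   15]
 [  2   3  17 113 203 191 184 183 178 175 175 179 182 184 194 208 217  64
   12]
 [  2   3   5  27 127 192 189 188 187 185 183 180 188 188 206 249 146  25
   12]
 [  2   3   2   8  21 116 203 200 199 196 201 215 200 227 208 206  44  19
    8]
 [  2   2   3   4   7   6  83 130 199 208 206 197 206 163 113  46  17  13
    4]
 [  2   2   2   2   6   9  25  26  92 112 157 148  72  44  24   9  13   3
    2]
 [  2   3   1   2   3   6   0  23  20   7  20  21   6   8   9   3   4   4
    2]]
t 20.75 p [ 445.4 -109.5  180.3] az 180.0 shift u [-3.81  5.37 -0.49] turn u [-0.    0.   -1.95]
[-3.71354143e-01  3.04721534e-01  1.78456308e+00 -1.84514666e-04
  1.05158339e+00 -1.94142817e+00]
```

Request:
play_rows([
  {"wx": 0,"wy": 0,"wz": 0,"tx": -0.63,"ty": 0.89,"tz": -0.08,"claw": -1},
  {"wx": 0,"wy": 0,"wz": 0,"tx": -0.63,"ty": 0.89,"tz": -0.08,"claw": -1},
  {"wx": 0,"wy": 0,"wz": 0,"tx": -0.63,"ty": 0.89,"tz": -0.08,"claw": -1},
  {"wx": 0,"wy": 0,"wz": 0,"tx": -0.63,"ty": 0.89,"tz": -0.08,"claw": -1},
  {"wx": 0,"wy": 0,"wz": 0,"tx": -0.63,"ty": 0.89,"tz": -0.08,"claw": -1},
  {"wx": 0,"wy": 0,"wz": 0,"tx": -0.63,"ty": 0.89,"tz": -0.08,"claw": -1},
  {"wx": 0,"wy": 0,"wz": -0.97,"tx": 0,"ty": 0,"tz": 0,"claw": -1},
  {"wx": 0,"wy": 0,"wz": -0.98,"tx": 0,"ty": 0,"tz": 0,"claw": -1},
  {"wx": 0,"wy": 0,"wz": 0,"tx": 0,"ty": 0,"tz": 0,"claw": -1},
  {"wx": 0,"wy": 0,"wz": 0,"tx": 0,"ty": 0,"tz": 0,"claw": -1},
])

```text
time_s: 22.0
position: [596.6, 103.9, 199.1]
orientation: [-0.0, -0.167, 0.986, -0.0]
ft_force: [-0.2, -1.3, 0.2]
width: 0.997
gripper_force: 0.0
```

```bash
cat > cap.py <<'E'
from h import *
def cap(z=76.5):
    im,k,T=wcam();hsv=cv2.cvtColor(im,cv2.COLOR_RGB2HSV)
    m=cv2.inRange(hsv,(105,110,50),(130,255,255));n,l,st,ce=cv2.connectedComponentsWithStats(m)
    i=1+np.argmax(st[1:,4]);p=np.argwhere(l==i)[:,::-1].astype(np.float32)
    print('blob',st[i])
    W=np.array([ray(k,T,u,v,z) for u,v in cv2.convexHull(p)[:,0]])
    c,r=cv2.minEnclosingCircle(W[:,:2].astype(np.float32));print('circle',np.round(c,1),round(r,1))
    x,y,w,h=st[i][:4];roi=hsv[y:y+h,x:x+w]
    hull=np.zeros(m.shape,np.uint8);cv2.fillConvexPoly(hull,cv2.convexHull(p).astype(int),1)
    wh=(hull>0)&(hsv[...,1]<90)&(hsv[...,2]>120)
    q=np.argwhere(wh)[:,::-1]
    if len(q)>10:
        Q=np.array([ray(k,T,u,v,z)[:2] for u,v in q]);d,c0=np.linalg.svd(Q-Q.mean(0),full_matrices=False)[2][0],Q.mean(0)
        if d@(c0-c)<0:d=-d
        a=np.degrees(np.arctan2(d[1],d[0]));print('pointer n',len(q),'mean',c0.round(1),'az',round(a,1),'cap angle deg',round((a-199.5)%360,1))
    return im
E
python3 - <<'E'
from cap import *
cap();todo([598,105.3,46],199.5);print(ctrl.observe()['q'].__getitem__(5),at(ctrl.place_of,'cap_top','wrist'))
E
```

```text
blob [   0    0   46   76 2701]
circle [ 538.7 -110.6] 28.8
t 22.05 p [596.6 104.  199.1] az -160.8 shift u [-0.04  0.02  3.83] turn u [-0.   -0.   -0.03]
-1.8324036336353122 [([599.2, 101.2, 72.6], 0.63), ([691.9, -102.1, -0.1], 0.47)]
```

```bash
sed -i 's/;n,l,st,ce=/;m[:,:170]=0;m[:,400:]=0;n,l,st,ce=/' cap.py; python3 - <<'E'
from cap import *
cap()
E
```

```text
blob [ 259  175   51   54 2005]
circle [594.9 105.5] 22.7
pointer n 129 mean [608.  105.7] az -31.0 cap angle deg 129.5
```

Request:
play_rows([
  {"wx": 0,"wy": 0,"wz": -0.03,"tx": -0.03,"ty": 0.02,"tz": 0.5,"claw": -1},
  {"wx": 0,"wy": 0,"wz": 0,"tx": 0,"ty": 0,"tz": 0.9,"claw": -1},
  {"wx": 0,"wy": 0,"wz": 0,"tx": 0,"ty": 0,"tz": 0.9,"claw": -1},
  {"wx": 0,"wy": 0,"wz": 0,"tx": 0,"ty": 0,"tz": 0.8,"claw": -1},
  {"wx": 0,"wy": 0,"wz": 0,"tx": 0,"ty": 0,"tz": 0.5,"claw": -1},
  {"wx": 0,"wy": 0,"wz": 0,"tx": 0,"ty": 0,"tz": 0.2,"claw": -1},
  {"wx": 0,"wy": 0,"wz": 0,"tx": 0,"ty": 0,"tz": 0.03,"claw": -1},
  {"wx": 0,"wy": 0,"wz": 0,"tx": 0,"ty": 0,"tz": 0,"claw": 1},
  {"wx": 0,"wy": 0,"wz": 0,"tx": 0,"ty": 0,"tz": 0,"claw": 1},
  {"wx": 0,"wy": 0,"wz": 0,"tx": 0,"ty": 0,"tz": 0,"claw": 1},
])

```text
time_s: 23.4
position: [597.6, 105.7, 46.4]
orientation: [0.0, -0.172, 0.985, -0.0]
ft_force: [0.4, 0.3, 0.5]
width: 0.696
gripper_force: 0.0
```

Request:
play_rows([
  {"wx": 0,"wy": 0,"wz": 0,"tx": 0,"ty": 0,"tz": 0,"claw": 1},
  {"wx": 0,"wy": 0,"wz": 0,"tx": 0,"ty": 0,"tz": 0,"claw": 1},
  {"wx": 0,"wy": 0,"wz": 0,"tx": 0,"ty": 0,"tz": 0,"claw": 1},
  {"wx": 0,"wy": 0,"wz": 0,"tx": 0,"ty": 0,"tz": 0,"claw": 1},
  {"wx": 0,"wy": 0,"wz": 0,"tx": 0,"ty": 0,"tz": 0,"claw": 1},
  {"wx": 0,"wy": 0,"wz": 0,"tx": 0,"ty": 0,"tz": 0,"claw": 1},
  {"wx": 0,"wy": 0,"wz": 0,"tx": 0,"ty": 0,"tz": 0,"claw": 1},
  {"wx": 0,"wy": 0,"wz": 0,"tx": 0,"ty": 0,"tz": 0,"claw": 1},
  {"wx": 0,"wy": 0,"wz": 0,"tx": 0,"ty": 0,"tz": 0,"claw": 1},
  {"wx": 0,"wy": 0,"wz": 0,"tx": 0,"ty": 0,"tz": 0,"claw": 1},
])

```text
time_s: 24.65
position: [597.4, 105.7, 45.9]
orientation: [0.0, -0.172, 0.985, -0.0]
ft_force: [0.2, -0.7, 1.5]
width: 0.432
gripper_force: 30.0
```

```bash
python3 - <<'E'
from h import *
s=ctrl.observe();print(s['ft_force'],s['torque'],s['width']*91)
todo([598,105.3,46],199.5)
E
```

```text
[ 0.2360707  -0.71039983  1.47548414] [0.00693991 0.03253977 0.00590838] 39.348459691703916
t 24.65 p [597.4 105.7  45.9] az -160.2 shift u [-0.01 -0.02 -0.  ] turn u [-0.    0.    0.03]
```

Cap gripped (39 mm). Now I'll screw it clockwise, first 100°.

Request:
play_rows([
  {"wx": 0,"wy": 0,"wz": 1,"tx": 0,"ty": 0,"tz": 0.004,"claw": 1},
  {"wx": 0,"wy": 0,"wz": 1,"tx": 0,"ty": 0,"tz": 0.004,"claw": 1},
  {"wx": 0,"wy": 0,"wz": 1,"tx": 0,"ty": 0,"tz": 0.004,"claw": 1},
  {"wx": 0,"wy": 0,"wz": 1,"tx": 0,"ty": 0,"tz": 0.004,"claw": 1},
  {"wx": 0,"wy": 0,"wz": 1,"tx": 0,"ty": 0,"tz": 0.004,"claw": 1},
  {"wx": 0,"wy": 0,"wz": 1,"tx": 0,"ty": 0,"tz": 0.004,"claw": 1},
  {"wx": 0,"wy": 0,"wz": 1,"tx": 0,"ty": 0,"tz": 0.004,"claw": 1},
  {"wx": 0,"wy": 0,"wz": 1,"tx": 0,"ty": 0,"tz": 0.004,"claw": 1},
  {"wx": 0,"wy": 0,"wz": 1,"tx": 0,"ty": 0,"tz": 0.004,"claw": 1},
  {"wx": 0,"wy": 0,"wz": 1,"tx": 0,"ty": 0,"tz": 0.004,"claw": 1},
])

```text
time_s: 25.9
position: [598.3, 107.1, 44.4]
orientation: [0.0, 0.647, 0.763, 0.001]
ft_force: [4.6, 12.5, -4.5]
width: 0.431
gripper_force: 30.0
```

Request:
play_rows([
  {"wx": 0,"wy": 0,"wz": 0.9,"tx": 0,"ty": 0,"tz": 0.004,"claw": 1},
  {"wx": 0,"wy": 0,"wz": 0.9,"tx": 0,"ty": 0,"tz": 0.004,"claw": 1},
  {"wx": 0,"wy": 0,"wz": 0.9,"tx": 0,"ty": 0,"tz": 0.004,"claw": 1},
  {"wx": 0,"wy": 0,"wz": 0.5,"tx": 0,"ty": 0,"tz": 0.002,"claw": 1},
  {"wx": 0,"wy": 0,"wz": 0.3,"tx": 0,"ty": 0,"tz": 0.002,"claw": 1},
  {"wx": 0,"wy": 0,"wz": 0.3,"tx": 0,"ty": 0,"tz": 0.002,"claw": 1},
  {"wx": 0,"wy": 0,"wz": 0,"tx": 0,"ty": 0,"tz": 0,"claw": 1},
  {"wx": 0,"wy": 0,"wz": 0,"tx": 0,"ty": 0,"tz": 0,"claw": 1},
  {"wx": 0,"wy": 0,"wz": 0,"tx": 0,"ty": 0,"tz": 0,"claw": 1},
  {"wx": 0,"wy": 0,"wz": 0,"tx": 0,"ty": 0,"tz": 0,"claw": 1},
])

```text
time_s: 27.15
position: [599.1, 107.0, 43.8]
orientation: [0.0, 0.858, 0.513, 0.002]
ft_force: [7.9, 11.8, -5.0]
width: 0.433
gripper_force: 30.0
```

```bash
python3 - <<'E'
from h import *
s=ctrl.observe();print(s['ft_force'],s['torque'],s['q'][5],s['effort'][5])
todo([597.5,105.5,44],199.5)
E
```

```text
[ 7.87435115 11.83835321 -4.98009127] [ 1.91694164 -1.35577395 -0.03106255] 0.56943902765661 -0.043414944084361196
t 27.15 p [599.1 107.   43.8] az 61.8 shift u [-0.05 -0.02 -0.  ] turn u [ 3.000e-02  1.000e-02 -1.377e+01]
```

Request:
play_rows([
  {"wx": 0,"wy": 0,"wz": 0,"tx": 0.04,"ty": 0.02,"tz": 0,"claw": 1},
  {"wx": 0,"wy": 0,"wz": 0,"tx": 0.03,"ty": 0,"tz": 0,"claw": 1},
  {"wx": 0,"wy": 0,"wz": 0.25,"tx": 0,"ty": 0,"tz": 0,"claw": 1},
  {"wx": 0,"wy": 0,"wz": 0.25,"tx": 0,"ty": 0,"tz": 0,"claw": 1},
  {"wx": 0,"wy": 0,"wz": 0.25,"tx": 0,"ty": 0,"tz": 0,"claw": 1},
  {"wx": 0,"wy": 0,"wz": 0.25,"tx": 0,"ty": 0,"tz": 0,"claw": 1},
  {"wx": 0,"wy": 0,"wz": 0,"tx": 0,"ty": 0,"tz": 0,"claw": 1},
  {"wx": 0,"wy": 0,"wz": 0,"tx": 0,"ty": 0,"tz": 0,"claw": 1},
  {"wx": 0,"wy": 0,"wz": 0,"tx": 0,"ty": 0,"tz": 0,"claw": 1},
  {"wx": 0,"wy": 0,"wz": 0,"tx": 0,"ty": 0,"tz": 0,"claw": 1},
])

```text
time_s: 28.4
position: [599.4, 107.2, 43.5]
orientation: [0.0, 0.9, 0.437, -0.0]
ft_force: [1.3, -5.2, -0.3]
width: 0.431
gripper_force: 30.0
```

```bash
python3 - <<'E'
from h import *
s=ctrl.observe();print(s['ft_force'],s['torque'],s['q'][5],s['effort'][5])
todo([599,107,44],47.5)
E
```

```text
[ 1.2626017  -5.20010769 -0.30117745] [-1.09706911 -0.20129823 -0.05296024] 0.7463998068746316 -0.04376488854177296
t 28.4 p [599.4 107.2  43.5] az 51.8 shift u [-0.01 -0.   -0.01] turn u [0.   0.   0.43]
```

Request:
play_rows([
  {"wx": 0,"wy": 0,"wz": 0.2,"tx": 0,"ty": 0,"tz": 0,"claw": 1},
  {"wx": 0,"wy": 0,"wz": 0.2,"tx": 0,"ty": 0,"tz": 0,"claw": 1},
  {"wx": 0,"wy": 0,"wz": 0.2,"tx": 0,"ty": 0,"tz": 0,"claw": 1},
  {"wx": 0,"wy": 0,"wz": 0.2,"tx": 0,"ty": 0,"tz": 0,"claw": 1},
  {"wx": 0,"wy": 0,"wz": 0.2,"tx": 0,"ty": 0,"tz": 0,"claw": 1},
  {"wx": 0,"wy": 0,"wz": 0,"tx": 0,"ty": 0,"tz": 0,"claw": 1},
  {"wx": 0,"wy": 0,"wz": 0,"tx": 0,"ty": 0,"tz": 0,"claw": 1},
  {"wx": 0,"wy": 0,"wz": 0,"tx": 0,"ty": 0,"tz": 0,"claw": 1},
  {"wx": 0,"wy": 0,"wz": 0,"tx": 0,"ty": 0,"tz": 0,"claw": 1},
  {"wx": 0,"wy": 0,"wz": 0,"tx": 0,"ty": 0,"tz": 0,"claw": 1},
])

```text
time_s: 29.65
position: [600.3, 107.8, 43.6]
orientation: [0.0, 0.934, 0.357, 0.001]
ft_force: [5.9, -0.9, -4.4]
width: 0.433
gripper_force: 30.0
```

```bash
python3 - <<'E'
from h import *
s=ctrl.observe();print(s['ft_force'],s['torque'],s['q'][5],s['effort'][5])
todo([599,107,44],41.8)
E
```

```text
[ 5.85251681 -0.92166143 -4.39798857] [-0.33588463 -0.92570051  0.85726409] 0.9207084218582446 0.7869233004748821
t 29.65 p [600.3 107.8  43.6] az 41.8 shift u [-0.04 -0.01 -0.01] turn u [ 0.01 -0.01  0.  ]
```

Request:
play_rows([
  {"wx": 0,"wy": 0,"wz": -0.1,"tx": 0,"ty": 0,"tz": 0,"claw": 1},
  {"wx": 0,"wy": 0,"wz": 0,"tx": 0,"ty": 0,"tz": 0,"claw": 1},
  {"wx": 0,"wy": 0,"wz": 0,"tx": 0,"ty": 0,"tz": 0,"claw": 1},
  {"wx": 0,"wy": 0,"wz": 0,"tx": 0,"ty": 0,"tz": 0,"claw": 1},
  {"wx": 0,"wy": 0,"wz": 0,"tx": 0,"ty": 0,"tz": 0,"claw": 1},
  {"wx": 0,"wy": 0,"wz": 0,"tx": 0,"ty": 0,"tz": 0,"claw": 1},
  {"wx": 0,"wy": 0,"wz": 0,"tx": 0,"ty": 0,"tz": 0,"claw": 1},
  {"wx": 0,"wy": 0,"wz": 0,"tx": 0,"ty": 0,"tz": 0,"claw": 1},
  {"wx": 0,"wy": 0,"wz": 0,"tx": 0,"ty": 0,"tz": 0,"claw": 1},
  {"wx": 0,"wy": 0,"wz": 0,"tx": 0,"ty": 0,"tz": 0,"claw": 1},
])

```text
time_s: 30.9
position: [600.2, 107.8, 43.6]
orientation: [0.0, 0.931, 0.365, 0.001]
ft_force: [5.5, -0.9, -4.7]
width: 0.433
gripper_force: 30.0
```

```bash
python3 - <<'E'
from cap import *
s=ctrl.observe();print(s['ft_force'],s['torque'],s['q'][5],s['effort'][5])
todo([599,107,44],41.8)
cap(74)
E
```

```text
[ 5.54883219 -0.88008571 -4.74490416] [-0.25509067 -0.90847355  0.46116542] 0.9034623318830655 0.5008536390960217
t 30.9 p [600.2 107.8  43.6] az 42.8 shift u [-0.04 -0.01 -0.01] turn u [ 0.01 -0.01  0.1 ]
blob [ 236  236   94   78 6004]
circle [606.8 113.7] 22.5
pointer n 27 mean [597.4 106.8] az -58.6 cap angle deg 101.9
```

Request:
play_rows([
  {"wx": 0,"wy": 0,"wz": -1,"tx": 0,"ty": 0,"tz": -0.004,"claw": 1},
  {"wx": 0,"wy": 0,"wz": -1,"tx": 0,"ty": 0,"tz": -0.004,"claw": 1},
  {"wx": 0,"wy": 0,"wz": -1,"tx": 0,"ty": 0,"tz": -0.004,"claw": 1},
  {"wx": 0,"wy": 0,"wz": -1,"tx": 0,"ty": 0,"tz": -0.004,"claw": 1},
  {"wx": 0,"wy": 0,"wz": -1,"tx": 0,"ty": 0,"tz": -0.004,"claw": 1},
  {"wx": 0,"wy": 0,"wz": -1,"tx": 0,"ty": 0,"tz": -0.004,"claw": 1},
  {"wx": 0,"wy": 0,"wz": -1,"tx": 0,"ty": 0,"tz": -0.004,"claw": 1},
  {"wx": 0,"wy": 0,"wz": -0.9,"tx": 0,"ty": 0,"tz": -0.004,"claw": 1},
  {"wx": 0,"wy": 0,"wz": -0.7,"tx": 0,"ty": 0,"tz": -0.004,"claw": 1},
  {"wx": 0,"wy": 0,"wz": -0.4,"tx": 0,"ty": 0,"tz": -0.004,"claw": 1},
])

```text
time_s: 32.2
position: [597.1, 107.8, 44.8]
orientation: [-0.002, 0.399, 0.917, -0.001]
ft_force: [-9.0, -0.3, 4.3]
width: 0.432
gripper_force: 30.0
```

Request:
play_rows([
  {"wx": 0,"wy": 0,"wz": -0.13,"tx": 0,"ty": 0,"tz": 0,"claw": 1},
  {"wx": 0,"wy": 0,"wz": 0,"tx": 0,"ty": 0,"tz": 0,"claw": 1},
  {"wx": 0,"wy": 0,"wz": 0,"tx": 0,"ty": 0,"tz": 0,"claw": 1},
  {"wx": 0,"wy": 0,"wz": 0,"tx": 0,"ty": 0,"tz": 0,"claw": 1},
  {"wx": 0,"wy": 0,"wz": 0,"tx": 0,"ty": 0,"tz": 0,"claw": 1},
  {"wx": 0,"wy": 0,"wz": 0,"tx": 0,"ty": 0,"tz": 0,"claw": 1},
  {"wx": 0,"wy": 0,"wz": 0,"tx": 0,"ty": 0,"tz": 0,"claw": 1},
  {"wx": 0,"wy": 0,"wz": 0,"tx": 0,"ty": 0,"tz": 0,"claw": 1},
  {"wx": 0,"wy": 0,"wz": 0,"tx": 0,"ty": 0,"tz": 0,"claw": 1},
  {"wx": 0,"wy": 0,"wz": 0,"tx": 0,"ty": 0,"tz": 0,"claw": 1},
])

```text
time_s: 33.45
position: [597.1, 107.8, 44.8]
orientation: [-0.002, 0.39, 0.921, -0.001]
ft_force: [-9.2, -0.3, 6.9]
width: 0.432
gripper_force: 30.0
```

```bash
python3 - <<'E'
from cap import *
s=ctrl.observe();print(s['ft_force'],s['torque'],s['gripper_force'])
todo([599,107,44],134.1)
im=cap(75.5)
ctrl.grab_frame('scene')
for t in('hood_lip','blade','green_cap0','amber_bottle','white_bottle','beaker','weight'):print(t,at(ctrl.place_of,t,'scene'))
E
```

```text
[-9.2326322  -0.31715734  6.93120985] [-0.15234905  1.68058251  0.02258076] 29.999717473983765
t 33.45 p [597.1 107.8  44.8] az 134.1 shift u [-0.05  0.02  0.02] turn u [-0.02 -0.02 -0.  ]
blob [ 235  236   95   78 6035]
circle [591.8 114.1] 22.5
pointer n 35 mean [598.9 105. ] az 33.1 cap angle deg 193.6
hood_lip [([733.4, 153.1, 213.2], 0.97), ([433.1, -264.9, 6.9], 0.29)]
blade [([332.7, -545.0, -1.0], 0.67), ([435.9, -266.4, 3.0], 0.66), ([526.5, -483.0, -4.0], 0.58)]
green_cap0 [([335.9, -323.1, 2.0], 0.64), ([341.0, -151.8, 2.7], 0.4)]
amber_bottle [([690.5, -99.8, 2.8], 0.78)]
white_bottle [([686.1, -222.2, 1.2], 0.92)]
beaker [([441.3, 358.1, 1.2], 0.91), ([732.2, 156.0, 211.7], 0.5)]
weight [([577.2, 388.7, -0.1], 0.42)]
```

```bash
python3 -c "
from workcell import ctrl
print(ctrl.finish_job())"
```

```text
the job is handed in; nothing more can be done
None
```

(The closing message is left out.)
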